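Clear the carton off the controller and bring the fine knob to the preset mark

TASK

A carton has been left lying on the two handles of the bench controller and covers its control knob. First lift the carton off and set it down flat in the shallow steel tray (set it down, do not drop it or tip it over), then turn the inner knob until its pointer lines up with the mark on the outer ring around it, leaving the outer ring as it is. Leave the other things on the bench where they stand.

Things in the scene. Friction and masses are not known exactly. Their poses are not given: they have to be found in the camera images.
- carton_center (a point): Centre of the plain brown carton, 65 x 110 x 40 mm (its x, y, z), about 0.2 kg; top 20 mm above and underside 20 mm below this point. At the start it lies flat across the two handles of the controller, underside 120 mm above the bench, its 110 mm length roughly square to the handles. Grip it across its 65 mm side (along its x).
- tray_in (a point): Centre of the inner floor of the shallow open steel tray, which is fixed to the bench: 130 x 170 mm outside (its x, y), wall 3 mm, rim 13 mm above the bench, floor about 3 mm above the bench. The tray and the controller may change sides.
- knob_grip (a point): On the vertical axis of the inner knob, 96 mm above the bench, the height to grip; turns with the knob. The knob is a grey bar grip 32 mm long (its x), 12 mm thick (its y), from 79 to 110 mm above the bench, on a round foot of 16 mm radius (74 to 79 mm). Its x axis points along the bar to the pointer end: a white line over the +x half of the top and down the +x end.
- ring_mark (a point): The raised white mark on top of the outer ring, 25 mm out from the common axis; its x axis points horizontally outward from the axis. The outer ring is black, ribbed, of 28 mm radius (30 mm over the ribs), from 61 to 74 mm above the bench, coaxial with the inner knob. It turns separately and stays where it is left.
- fine_knob (a joint): Angle of the inner knob in rad, counter-clockwise from above; 0 = pointer straight to the back of the controller (away from its window side). Range -1.7 to 1.7. Light friction (0.03 N m), stays where it is left. The pointer lines up with the ring's mark when this equals joint preset_ring.
- preset_ring (a joint): Angle of the outer ring in rad, counter-clockwise from above, 0 = mark straight to the back of the controller. Friction 0.04 N m. To be left as it is.
- white_carton: Bystander: white carton standing upright, 58 x 58 mm, 75 mm high; origin at the centre of its underside. Not to be disturbed.
- connector_grey: Bystander: grey connector standing upright, 28 mm across, 53 mm high; origin at the centre of its underside. Not to be disturbed.
- connector_black: Bystander: black connector standing upright, 28 mm across, 53 mm high; origin at the centre of its underside. Not to be disturbed.
- carton: The same carton, origin at the centre of its underside, axes as above.
- tray: The same tray, origin at the centre of its underside.
- wipe_bottle: Bystander: white pump bottle standing upright, 63 mm across, 175 mm high; origin at the centre of its underside. Not to be disturbed.
- controller: The controller is a grey steel case 120 mm deep, 130 mm wide and 61 mm high, fixed to the bench (origin: centre of its underside, x to its back), with the knobs in the middle of the top; two handles (round bars 8 mm thick, 80 mm long front to back, top 120 mm above the bench) stand 50 mm to the left and 50 mm to the right of the knob's axis.
Mind the look-alikes: they are no part of the job. There is more than one size of the controller; the one meant has the size given above.

How it is judged:
On the way, in this order (a step that is already met when the one before it is completed fails the run):
1. the carton lies flat on the floor of the tray, released (horizontal distance between carton_center and tray_in below 0.06 m and z of carton_center in the frame of tray_in below 0.025 m and angle between carton_center's own z axis and vertical below 0.1 rad and contact force between the fingers and carton below 0.1 N), for 0.2 s.
2. the inner knob's pointer lines up with the ring's mark (angle between the x axis of knob_grip and the x axis of ring_mark, either way round below 0.15 rad), for 0.2 s.
At the end, for the whole second after the job is handed in: The carton lies at rest flat on the tray's floor (centre within 60 mm of the tray's centre, within 0.1 rad of level), and the inner knob's pointer lines up with the ring's mark within 0.15 rad, the ring's mark being within 4 mm of where it was (horizontal distance between carton_center and tray_in below 0.06 m and z of carton_center in the frame of tray_in below 0.025 m and angle between carton_center's own z axis and vertical below 0.1 rad and linear speed of carton below 0.02 m/s and angle between the x axis of knob_grip and the x axis of ring_mark, either way round below 0.15 rad and distance of ring_mark from where it was at the start of the episode below 0.004 m); the robot touches nothing.
It fails at once if the outer ring is turned (its mark moves more than 4 mm) (distance of ring_mark from where it was at the start of the episode above 0.004 m).
It fails at once if the carton is tipped over (more than 0.7 rad) (angle between carton_center's own z axis and vertical above 0.7 rad).
It fails at once if the carton is dropped (falls faster than 0.6 m/s with the fingers off it, that is from more than about 20 mm) (linear speed of carton above 0.6 m/s and contact force between the fingers and carton below 0.05 N).
It fails at once if a bystander is moved more than 30 mm (distance of any of white_carton, connector_grey, connector_black, wipe_bottle from where it was at the start of the episode above 0.03 m).
It also fails if it takes over 51 s, if anything falls off the work surface, if the arm or the gripper's body presses on something with over 40 N, if the wrist force passes 120 N, or if a joint passes its speed limit or range.

ROBOT

A 7-joint arm with a two-finger parallel gripper is mounted at the origin on the work surface; the furniture and walls round the work are solid. World frame = base frame: x ahead of the robot, y to its left, z up, the work surface at z = 0. Lengths are in m, angles in rad, forces in N, time in s.
With the tool pointing down it reaches from about 0.4 to 0.85 m from the base axis. Payload 10.4 kg.
Tool frame: the origin (TCP) lies at the very end of the fingers, on their centre line; the grasp point (between the pads) lies 19 mm behind it; z points along the fingers, y is the line along which they close (so a half turn about z gives the same grasp; the last joint's range is limited). The gripper opens to 87 mm and grips with 3 to 60 N. Pads are 19 mm wide; open, the fingers measure 117 mm over their backs; the gripper's body (75 mm by 190 mm) begins 51 mm behind the grasp point.
Start: joints at [1.324, 0.332, -0.065, 1.46, 0.022, 1.35, -0.088], TCP at [0.139, -0.609, 0.201] pointing down, gripper open.
Joint ranges: [-2.6, 2.6], [-0.5, 2.12], [-1.47, 1.34], [0.16, 2.42], [-1.27, 4.41], [0.06, 2.06], [-2.6, 2.6]. Speed limits (rad/s): [2.22, 2.22, 2.79, 2.79, 3.14, 3.14, 3.14].

INTERFACE

Orientations are given as a unit quaternion [x, y, z, w].
In Python, from bench import * gives the robot as it stands.
- The arm moves only by the tool step_arm, never from a script. Its arguments are lists of equal length, an entry for each row: "delta_pos": the shift along the world's x, y, z in units of 25 mm (1.0 is 25 mm), a list of three; "turn": the turn about the world's z in units of 0.12 rad (1.0 is 0.12 rad). In form: {"delta_pos": [[tx, ty, tz], ...], "turn": [turn, ...]}. A call has 1 to 12 rows; each row shifts and turns the commanded pose from where the row before left it; what a row does not reach is not made up. A row lasts 1/10 s, in which the tool goes at most 50 mm and 8.59 degrees, less where a joint would pass 70% of its speed; a pose out of reach is approached as far as the arm can. A call with a number of a shift or a turn outside -1 to 1 is refused whole. A call with a gripper value outside its range is refused whole. "grip" is the closure, from 0 (fully open) to 1 (shut), set as the call begins (left out, the last holds). The fingers move at their own pace and stop on an object; "newtons" is the grip in N (left out, the last holds). Time passes only in rows, so rows that do not move let the fingers close. It gives the time, the measured TCP pose, the force, the opening and the grip force at its end, in the units of the state.
- read_state(): the state, without advancing time (a new reading comes with each control period).
- camera(name): name is "scene" or "side" or "wrist"; returns a dict with "image" (480x640x3 uint8, red, green, blue), "z_map" (480x640 float32, m along the optical axis (not along the pixel's ray), 0 where there is no reading), "mtx" (3x3 intrinsics, pixels), "view" (4x4, takes a point from world to camera coordinates). Camera axes: x right, y up, looking along -z (the intrinsics and any distortion apply to the point x, -y, -z); pixel columns grow to the right and rows downward; lengths in m; the calibration is good to about 2 mm. A picture is of the moment at which its call begins.
- close_job(): hands the job in; it is judged then, once.
The state is a dict: "time": time; "joint_positions": joint angles; "joint_vel": joint speeds; "joint_torque": joint torques, N m; "ee_pos": TCP position; "eef_rot": TCP orientation; "ft_force": force on the tool from outside, world axes, zero at the start; "torque": the same for the moment, N m; "width": finger opening in m; "grip_force": force on a finger pad.
Only numpy, scipy, OpenCV 4.12 (cv2) and the standard library are available. Lean on these libraries where they do the work, as an engineer would, in place of code of your own. Each camera call takes 0.05 s, during which the arm holds its last target. There are 200 camera calls.

## Working session

There is one attempt and no reset: what is moved stays moved. The work goes in short steps, Python scripts to look and compute and a tool call to move; the robot and the scene stay as the last step left them, time stands still between calls to the robot, and variables do not carry over. Pictures are saved under pics/ and viewed, at most 10 in all, crops included, and the job is handed in when it is done.

Besides the shell and the picture viewer there is one more tool, called after "Call:" by a JSON object that holds its "fn" and its "kwargs", one argument or row to a line. step_arm: Moves the arm, as the interface text tells. Shifts and turns lie within -1 to 1; 1 stands for 25 mm of shift or 0.12 rad of turn. Its arguments: {"type":"object","properties":{"delta_pos":{"type":"array"},"turn":{"type":"array"},"grip":{"type":"number"},"newtons":{"type":"number"}},"required":["delta_pos","turn"]}

```bash
mkdir -p pics; cat > h.py <<'E'
from bench import *
import numpy as np, cv2
def cloud(c):
    z=c["z_map"]; K=c["mtx"]; v,u=np.indices(z.shape)
    p=np.stack([(u-K[0,2])/K[0,0]*z,-(v-K[1,2])/K[1,1]*z,-z],-1)
    V=np.linalg.inv(c["view"]); return p@V[:3,:3].T+V[:3,3]
def save(n,im): cv2.imwrite("pics/"+n,np.ascontiguousarray(im[:,:,::-1]))
E
python3 - <<'E'
from h import *
import pickle
D={n:camera(n) for n in("scene","side","wrist")}
pickle.dump(D,open("d0.pkl","wb"))
save("scene0.png",D["scene"]["image"]);save("side0.png",D["side"]["image"])
for n in D: print(n,np.linalg.inv(D[n]["view"])[:3,3],(D[n]["z_map"]>0).mean(), D[n]["mtx"][0,0])
print(read_state())
E
```

```text
scene [-0.13521697  0.73575683  0.91480719] 0.99599609375 453.3853124049617
side [ 0.31053451 -1.25230445  0.73299525] 0.990185546875 515.9922557298737
wrist [ 0.21373426 -0.59127654  0.3844014 ] 0.9961100260416667 387.516304202645
{'time': 0.15, 'joint_positions': array([ 1.32438338,  0.33270473, -0.06473392,  1.46069324,  0.02158112,
        1.34989824, -0.08850338]), 'joint_vel': array([ 0.00011465, -0.00205453,  0.00083832, -0.00126061,  0.00111718,
       -0.00048012,  0.0017179 ]), 'joint_torque': array([ 2.34203117e-04, -6.23631549e+01,  2.40771548e-02, -3.90142965e+01,
       -6.13734405e-02,  3.71863274e-02,  4.97255996e-05]), 'ee_pos': array([ 0.13868074, -0.6091218 ,  0.20067685]), 'eef_rot': array([ 9.93742625e-01,  1.11693059e-01, -6.24260423e-05, -5.00844470e-04]), 'ft_force': array([-0.1977096 ,  1.00092056, -0.39791117]), 'torque': array([-0.00107629, -0.02233214,  0.06467263]), 'grip_force': 0.0, 'width': 0.08712557554663669}
```

View pics/scene0.png

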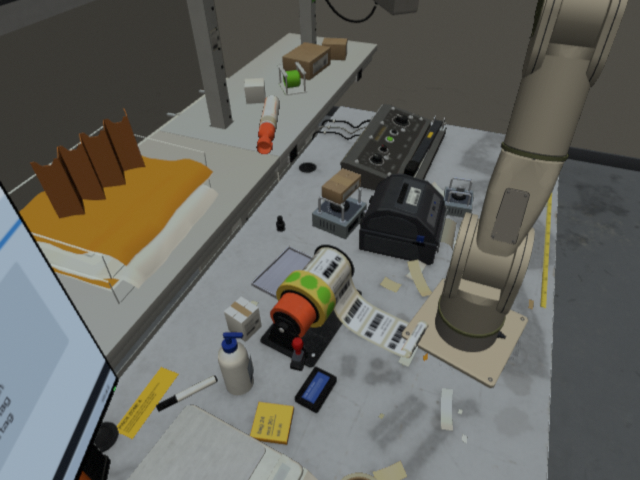

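View pics/side0.png

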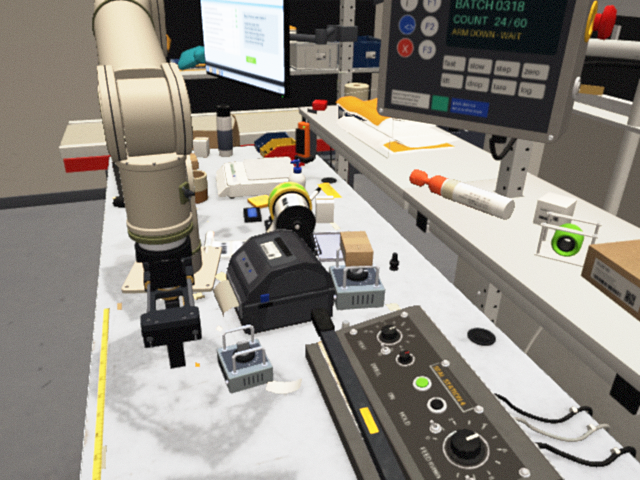

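Scene: the carton lies on the large controller at (340,200), with a smaller controller look-alike at (460,195). The tray is at (287,272), the printer at (405,215), the bottle at (235,365), the white carton at (243,318) and the black connector at (280,222). Side: carton at (356,248), look-alike at (245,360). Other brown boxes that could be mistaken for the carton are on the rear shelf, at scene (305,60) and (335,47).

```bash
cat > m1.py <<'E'
from h import *
import pickle
D=pickle.load(open("d0.pkl","rb"))
def rect(P,m,lab):
    q=P[m]
    if len(q)<8: print(lab,len(q)); return
    r=cv2.minAreaRect((q[:,:2]*1000).astype(np.float32)); print(lab,len(q),np.round(r[0]),np.round(r[1]),round(r[2],1),"z",np.round(np.percentile(q[:,2],[2,50,98])*1000))
S=D["scene"];P=cloud(S)
v,u=np.indices(P.shape[:2])
def win(u0,v0,u1,v1): return (u>=u0)&(u<u1)&(v>=v0)&(v<v1)
for lab,x in dict(base=(480,330),carton=(340,185),ctrl=(335,225),small=(460,195),tray=(287,272),bottle=(236,375),white=(243,312),blackc=(280,225),grey=(297,360),roll=(335,265),printer=(400,190)).items(): print(lab,np.round(P[x[1],x[0]]*1000))
rect(P,win(315,165,370,215)&(P[...,2]>.152)&(P[...,2]<.17),"carton top")
Q=cloud(D["side"])
b=(Q[...,2]>.152)&(Q[...,2]<.17);vv,uu=np.indices(b.shape)
rect(Q,b&(uu>335)&(uu<378)&(vv>225)&(vv<270),"carton top side")
rect(P,win(310,190,365,240)&(P[...,2]>.054)&(P[...,2]<.066),"case top")
rect(Q,(uu>328)&(uu<388)&(vv>250)&(vv<312)&(Q[...,2]>.052)&(Q[...,2]<.066),"case top side")
rect(P,win(445,175,475,220)&(P[...,2]>.03),"small")
h=P[...,2]; m=win(245,245,330,305)&(h>.008)&(h<.018); rect(P,m,"tray rim")
for lab,w in dict(white=(220,295,265,340),blackc=(270,212,290,235),grey=(285,335,308,372),bottle=(215,330,258,398)).items(): rect(P,win(*w)&(h>.03),lab)
# height map
g=np.zeros((300,260),np.float32) # x -.2..1 , 4mm
for PP in (P,Q):
    q=PP.reshape(-1,3); i=((q[:,0]+.2)/.004).astype(int); j=((.6-q[:,1])/.004).astype(int)
    k=(i>=0)&(i<260)&(j>=0)&(j<300)&(q[:,2]<.4)&(q[:,2]>-.05); np.maximum.at(g,(j[k],i[k]),q[k,2])
im=cv2.applyColorMap(np.clip(g*1000*255/250,0,255).astype(np.uint8),cv2.COLORMAP_JET)
im=cv2.resize(im,None,fx=2,fy=2,interpolation=0)
for a in range(0,10): cv2.putText(im,f"{a/10-.2:.1f}",(a*50,595),0,.35,(255,255,255))
for a in range(0,12): cv2.putText(im,f"{.6-a/10:.1f}",(0,a*50+5),0,.35,(255,255,255))
a=cv2.resize(S["image"][150:300,225:385],None,fx=1.75,fy=2,interpolation=2)
b=cv2.resize(D["side"]["image"][220:320,310:410],None,fx=2.8,fy=3,interpolation=2)
o=np.zeros((600,800,3),np.uint8);o[:,:520]=im[:,:,::-1];o[:300,520:]=a;o[300:600,520:]=b
save("map.png",o)
E
python3 m1.py
```

```text
base [-43.  56.  91.]
carton [ 463. -124.  161.]
ctrl [450. -83.  47.]
small [ 213. -419.   58.]
tray [469. 116.   5.]
bottle [319. 449.  74.]
white [423. 322.  75.]
blackc [597.  -5.  27.]
grey [259. 326.  31.]
roll [302. 123. 141.]
printer [ 310. -193.  169.]
carton top 577 [ 476. -149.] [ 68. 115.] 2.2 z [154. 160. 163.]
carton top side 655 [ 476. -148.] [ 65. 120.] 2.1 z [153. 160. 163.]
case top 727 [ 442. -146.] [139. 196.] 88.3 z [55. 59. 65.]
case top side 936 [ 479. -172.] [165. 134.] 85.5 z [53. 59. 65.]
small 818 [ 29. 123.] [  91. 1266.] 19.1 z [ 32.  48. 330.]
tray rim 183 [484. 119.] [ 86. 174.] 4.9 z [ 8. 12. 16.]
white 1020 [176. 531.] [ 80. 742.] 50.4 z [ 32.  74. 175.]
blackc 48 [242. 360.] [  16. 1064.] 44.2 z [ 31.  45. 915.]
grey 365 [ 74. 504.] [ 45. 623.] 46.1 z [31. 54. 83.]
bottle 1491 [158. 561.] [ 72. 680.] 53.2 z [ 33. 107. 174.]
```

View pics/map.png

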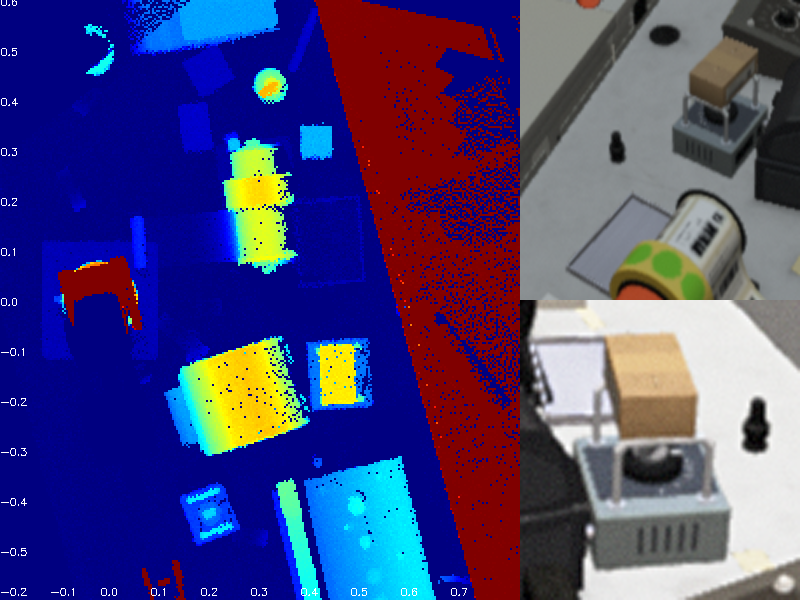

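Map: the carton top sits at the right height (160 mm) and measures 68x115 mm, centred at (0.476,-0.148). It rests on the 130 mm wide controller, so the choice is confirmed; the look-alike at (0.21,-0.42) has no carton. The tray outline is near (0.46,0.116), with the tape roll beside it at x<0.39, so I'll set the carton down turned 90°. Next I refine the tray and check clearances.

```bash
cat > m2.py <<'E'
from m1 import *
print('----')
A=np.concatenate([P.reshape(-1,3),Q.reshape(-1,3)])
def box(x0,x1,y0,y1,z0,z1): 
    return A[(A[:,0]>x0)&(A[:,0]<x1)&(A[:,1]>y0)&(A[:,1]<y1)&(A[:,2]>z0)&(A[:,2]<z1)]
t=box(.385,.545,.01,.22,.009,.018)
r=cv2.minAreaRect((t[:,:2]*1000).astype(np.float32));print("tray",len(t),r)
for x0,x1 in((.385,.41),(.515,.54)): 
    q=box(x0,x1,.05,.18,.009,.018); print("x wall",len(q),np.round(np.percentile(q[:,0],[5,50,95])*1000), np.polyfit(q[:,1],q[:,0],1) if len(q)>10 else 0)
for y0,y1 in((.01,.05),(.18,.225)):
    q=box(.42,.50,y0,y1,.009,.018); print("y wall",len(q),np.round(np.percentile(q[:,1],[5,50,95])*1000), np.polyfit(q[:,0],q[:,1],1) if len(q)>10 else 0)
q=box(.2,.43,.02,.21,.05,.3);print("roll xmax,zmax",np.percentile(q[:,0],99.5),q[:,2].max())
q=box(.1,.43,-.35,-.04,.1,.3);q=q[q[:,0]<.42];print("printer xmax,zmax",np.percentile(q[:,0],99.5),np.percentile(q[:,2],99.8)); q=q[(q[:,2]>.15)];print(np.percentile(q[:,0],99))
for y in(-.3,-.15,0,.1,.2): 
    q=box(.5,.8,y-.01,y+.01,.2,1); print("shelf",y,len(q),q[:,0].min() if len(q) else 0,np.percentile(q[:,2],[5,50,95]) if len(q) else 0)
q=box(.39,.48,-.37,-.28,.02,.2);print("near conn",len(q),q.mean(0),q[:,2].max())
q=box(.43,.52,-.23,-.07,.1,.126);rr=cv2.minAreaRect((q[:,:2]*1000).astype(np.float32));print("handles",rr)
t=box(.42,.53,-.23,-.07,.156,.166);print("carton",cv2.minAreaRect((t[:,:2]*1000).astype(np.float32)),np.median(t[:,0]))
E
python3 m2.py | sed -n '/----/,$p'
```

```text
----
tray 293 ((455.00213623046875, 116.74556732177734), (142.69898986816406, 180.4105224609375), 2.262826442718506)
x wall 43 [385. 395. 401.] [-0.01375983  0.39585062]
x wall 62 [519. 522. 527.] [-0.05677658  0.52923389]
y wall 51 [27. 34. 38.] [ 0.09035327 -0.00775846]
y wall 61 [196. 202. 205.] [0.09664761 0.15654418]
roll xmax,zmax 0.38773130282707624 0.16718985337233505
printer xmax,zmax 0.4022863609816035 0.17181706699126661
0.3711973306137794
shelf -0.3 483 0.6702869977397161 [0.20700282 0.24983052 0.25187838]
shelf -0.15 649 0.63086893577378 [0.20870771 0.2510362  0.29878448]
shelf 0 455 0.5916502313703198 [0.21051261 0.24962711 0.25293895]
shelf 0.1 632 0.5641843302970334 [0.2301739  0.24958886 0.25186658]
shelf 0.2 476 0.5374790874906886 [0.22815074 0.25000639 0.34138877]
near conn 300 [ 0.45256742 -0.35286729  0.05837809] 0.07317996804284521
handles ((479.92236328125, -148.5203857421875), (86.75486755371094, 118.67321014404297), 5.180684566497803)
carton ((476.3720703125, -147.46347045898438), (67.8855972290039, 119.31002044677734), 2.163303852081299) 0.47459440070701925
```

Call:
{"fn": "step_arm", "kwargs": {
  "delta_pos": [
    [0,0,1],
    [0,0,1],
    [0.2,0.3,1],
    [0.5,0.7,1],
    [0.6,0.8,0],
    [0.6,0.8,0],
    [0.6,0.8,0],
    [0.6,0.8,0],
    [0.6,0.8,0],
    [0.6,0.8,0],
    [0.6,0.8,0],
    [0.6,0.8,0]
  ],
  "turn": [0,0.3,0.5,0.5,0.5,0.5,0.5,0.5,0.5,0.5,0.5,0.5],
  "grip": 0
}}

```text
time: 1.35
ee_pos: [0.2773, -0.4229, 0.3013]
eef_rot: [0.908, 0.419, 0.0, 0.0]
ft_force: [0.9, -0.1, -0.2]
width: 0.0868
grip_force: 0.0
```

Call:
{"fn": "step_arm", "kwargs": {
  "delta_pos": [
    [0.6,0.8,0],
    [0.6,0.8,0],
    [0.6,0.8,0],
    [0.6,0.8,0],
    [0.6,0.8,0],
    [0.6,0.8,0],
    [0.6,0.8,0],
    [0.6,0.8,0],
    [0.6,0.8,0],
    [0.6,0.8,0],
    [0.6,0.8,0],
    [0,0,0]
  ],
  "turn": [0.5,0.5,0.5,0.5,0.5,0.5,0.5,0.5,0.5,0.5,0.5,0]
}}

```text
time: 2.55
ee_pos: [0.4437, -0.2004, 0.3013]
eef_rot: [0.722, 0.692, 0.001, -0.0]
ft_force: [0.1, 0.8, -0.2]
width: 0.0874
grip_force: 0.0
```

Call:
{"fn": "step_arm", "kwargs": {
  "delta_pos": [
    [0.65,0.9,0],
    [0.64,0.9,0],
    [0,0.3,0],
    [0,0,-1],
    [0,0,-1],
    [0,0,0]
  ],
  "turn": [0.34,0.34,0,0,0,0]
}}

```text
time: 3.15
ee_pos: [0.4717, -0.152, 0.2485]
eef_rot: [0.696, 0.718, -0.001, -0.002]
ft_force: [0.7, -1.0, 0.7]
width: 0.087
grip_force: 0.0
```

```bash
python3 - <<'E'
from h import *
c=camera("wrist");P=cloud(c);save("w1.png",c["image"])
m=(P[...,2]>.154)&(P[...,2]<.167)&(abs(P[...,0]-.476)<.06)&(abs(P[...,1]+.148)<.09)
hsv=cv2.cvtColor(c["image"],cv2.COLOR_RGB2HSV); 
n,l,st,_=cv2.connectedComponentsWithStats(m.astype(np.uint8)); k=1+np.argmax(st[1:,4]); q=P[l==k]
print(st[k],cv2.minAreaRect((q[:,:2]*1000).astype(np.float32)),np.median(q[:,2]))
s=read_state();print(s["ee_pos"],s["eef_rot"],s["joint_positions"])
E
```

```text
[  276   161    94   147 13066] ((476.7713623046875, -147.01956176757812), (65.25950622558594, 110.03638458251953), 2.1219894886016846) 0.16041537910851578
[ 0.47256752 -0.1521533   0.25049875] [ 6.96404036e-01  7.17648822e-01 -5.55301930e-04 -1.13066606e-03] [ 0.81304072  0.06447558 -0.6138758   1.68490231  0.03733992  1.40657965
  0.22399011]
```

View pics/w1.png

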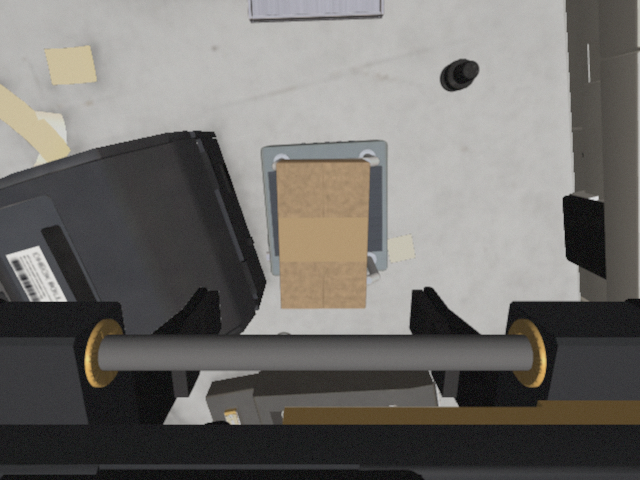

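Wrist: the carton at (323,235) measures 65.3x110.0 mm, yaw 2.1°, square to the fingers. Descending to grip.

Call:
{"fn": "step_arm", "kwargs": {
  "delta_pos": [
    [0.17,0.2,-0.7],
    [0,0,-1],
    [0,0,-1],
    [0,0,-1],
    [0,0,-0.6],
    [0,0,-0.4],
    [0,0,-0.2],
    [0,0,0]
  ],
  "turn": [0.06,0,0,0,0,0,0,0]
}}

```text
time: 4.0
ee_pos: [0.478, -0.1471, 0.1292]
eef_rot: [0.694, 0.72, 0.0, 0.0]
ft_force: [0.0, -0.1, -0.4]
width: 0.0871
grip_force: 0.0
```

Call:
{"fn": "step_arm", "kwargs": {
  "delta_pos": [
    [0,0,0],
    [0,0,0],
    [0,0,0],
    [0,0,0],
    [0,0,0],
    [0,0,0],
    [0,0,0],
    [0,0,0]
  ],
  "turn": [0,0,0,0,0,0,0,0],
  "grip": 1,
  "newtons": 20
}}

```text
time: 4.8
ee_pos: [0.4779, -0.147, 0.1291]
eef_rot: [0.694, 0.72, 0.0, 0.0]
ft_force: [-1.8, -0.1, 5.3]
width: 0.0647
grip_force: 20.0
```

Call:
{"fn": "step_arm", "kwargs": {
  "delta_pos": [
    [0,0,0.3],
    [0,0,0.7],
    [0,0,1],
    [0,0,1],
    [0,0,1],
    [0,0,0.8],
    [0,0.3,0],
    [0,0.5,0],
    [0,0.5,0],
    [0,0.5,0],
    [0,0.5,0],
    [0,0.5,0]
  ],
  "turn": [0,0,0,0,0.4,0.8,1,1,1,1,1,1]
}}

```text
time: 6.0
ee_pos: [0.4775, -0.0763, 0.2488]
eef_rot: [0.326, 0.945, 0.0, -0.0]
ft_force: [0.6, 0.6, -1.5]
width: 0.0649
grip_force: 20.0
```

Call:
{"fn": "step_arm", "kwargs": {
  "delta_pos": [
    [-0.1,0.7,0],
    [-0.1,0.8,0],
    [-0.1,0.9,0],
    [-0.1,1,0],
    [-0.1,1,0],
    [-0.1,1,0],
    [-0.1,0.9,0],
    [-0.08,0.8,0],
    [0,0.5,0],
    [0,0.2,0],
    [0,0,0],
    [0,0,0]
  ],
  "turn": [1,1,1,1,0.9,0.8,0.5,0.2,0,0,0,0]
}}

```text
time: 7.2
ee_pos: [0.4584, 0.1173, 0.2487]
eef_rot: [-0.049, 0.999, -0.0, -0.0]
ft_force: [0.4, 0.5, -2.2]
width: 0.0652
grip_force: 20.0
```

```bash
cat > m3.py <<'E'
from h import *
import pickle
D={n:camera(n) for n in("scene","side","wrist")};pickle.dump(D,open("d1.pkl","wb"))
s=read_state();p=s["ee_pos"];print(p,s["eef_rot"],s["joint_positions"],s["width"],s["grip_force"])
save("w2.png",D["wrist"]["image"]);
for n in("side","scene","wrist"):
    P=cloud(D[n]); m=(abs(P[...,0]-p[0])<.09)&(abs(P[...,1]-p[1])<.09)&(abs(P[...,2]-p[2]-.031)<.006)
    h=cv2.cvtColor(D[n]["image"],cv2.COLOR_RGB2HSV); m&=(h[...,0]>8)&(h[...,0]<25)&(h[...,1]>70)
    q=P[m]
    if len(q)>20: print(n,len(q),cv2.minAreaRect((q[:,:2]*1000).astype(np.float32)),np.median(q[:,2]))
P=cloud(D["wrist"]); A=P.reshape(-1,3)
def box(x0,x1,y0,y1,z0,z1): return A[(A[:,0]>x0)&(A[:,0]<x1)&(A[:,1]>y0)&(A[:,1]<y1)&(A[:,2]>z0)&(A[:,2]<z1)]
t=box(.38,.545,.01,.225,.009,.018);print("tray",len(t),cv2.minAreaRect((t[:,:2]*1000).astype(np.float32)))
E
python3 m3.py
```

```text
[0.45836233 0.1172882  0.24872311] [-4.87424129e-02  9.98811379e-01 -4.22860069e-05 -7.18230229e-05] [ 0.57458457  0.02130068 -0.91680972  1.73095658  0.01720114  1.39786353
  1.32324134] 0.06488846152085744 19.999769032001495
side 310 ((459.0130615234375, 114.10946655273438), (109.77310943603516, 78.43275451660156), 3.7684266567230225) 0.27958327956554396
scene 564 ((457.9894104003906, 120.34486389160156), (110.69075012207031, 76.93630981445312), 7.490044116973877) 0.2791449459826731
wrist 26641 ((453.88116455078125, 117.02135467529297), (99.72052764892578, 79.06910705566406), 5.6488566398620605) 0.2798918854748882
tray 782 ((411.75531005859375, 117.27981567382812), (59.02094650268555, 171.49862670898438), 4.873387336730957)
```

View pics/w2.png

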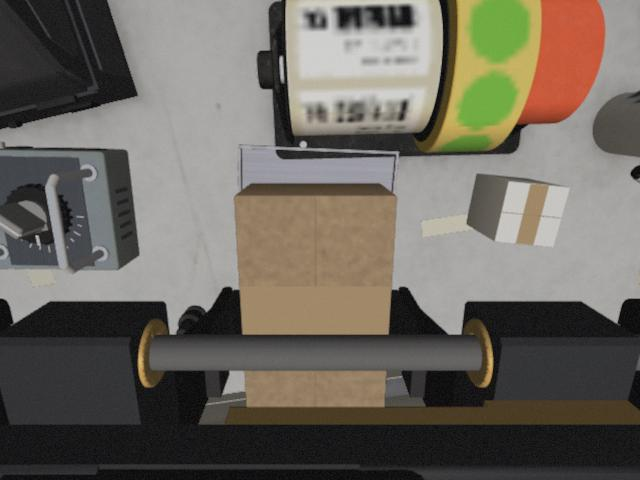

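Wrist: the carton hangs level over the tray. Tray near-side corners are at (240,146) and (397,153), and the uncovered knob is at left (25,215). I cast the corners onto the rim height to check the centre.

```bash
cat >> h.py <<'E'
def ray(c,u,v,z):
    K=c["mtx"];V=np.linalg.inv(c["view"]);d=V[:3,:3]@np.array([(u-K[0,2])/K[0,0],-(v-K[1,2])/K[1,1],-1]);o=V[:3,3]
    return o+d*(z-o[2])/d[2]
E
python3 - <<'E'
from h import *
import pickle
D=pickle.load(open("d1.pkl","rb"));W=D["wrist"]
a,b=ray(W,240,146,.013),ray(W,397,153,.013);print(a,b)
y=(b-a)[:2];L=np.linalg.norm(y);y/=L;x=np.array([y[1],-y[0]]);print("len",L,"yaw",np.arctan2(x[1],x[0]),"centre",(a+b)[:2]/2+x*.065)
for r in(140,144,146,148,150,152,155): print(r,W["image"][r,255].tolist(),W["image"][r,390].tolist())
# first-image scene/side far wall
D0=pickle.load(open("d0.pkl","rb"))
save("t.png",np.hstack([cv2.resize(D0["scene"]["image"][240:310,245:335],(400,311),interpolation=2),cv2.resize(D0["side"]["image"][225:270,308:366],(400,311),interpolation=2)]))
E
```

```text
[0.40120476 0.03335976 0.013     ] [0.39220168 0.19824436 0.013     ]
len 0.16513020769308903 yaw 0.054548168148092054 centre [0.46160654 0.11934594]
140 [167, 166, 164] [39, 41, 40]
144 [167, 165, 164] [43, 46, 44]
146 [141, 141, 145] [35, 33, 36]
148 [140, 141, 147] [37, 38, 37]
150 [155, 155, 163] [35, 36, 35]
152 [160, 159, 169] [154, 154, 159]
155 [155, 154, 161] [36, 36, 36]
```

View pics/t.png

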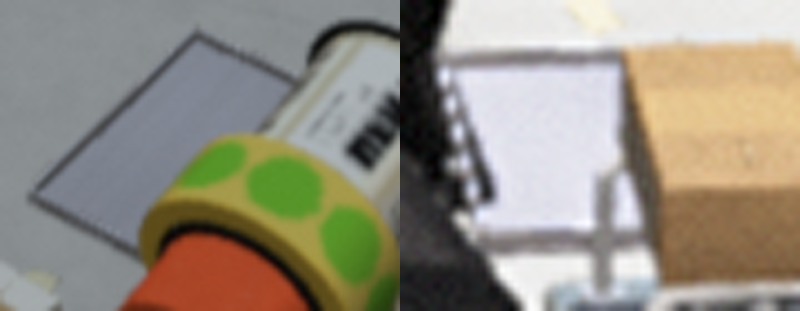

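Crop: the tray's far (shelf-side) wall runs from scene pixel (289,248) to (252,284). I cast those corners as a second view.

```bash
python3 - <<'E'
from h import *
import pickle
S=pickle.load(open("d0.pkl","rb"))["scene"]
a,b=ray(S,288.9,247.5,.013),ray(S,252.2,284.6,.013);print(a,b)
y=(b-a)[:2];L=np.linalg.norm(y);y/=L;x=np.array([y[1],-y[0]]);print("len",L,"yaw",np.arctan2(x[1],x[0]),"centre",(a+b)[:2]/2-x*.065)
E
```

```text
[0.52241885 0.04378162 0.013     ] [0.50873458 0.2110702  0.013     ]
len 0.16784734106172677 yaw 0.08161860654117804 centre [0.4507931  0.12212659]
```

Call:
{"fn": "step_arm", "kwargs": {
  "delta_pos": [
    [-0.05,0.06,-0.5],
    [0,0,-1],
    [0,0,-1],
    [0,0,-1],
    [0,0,-1],
    [0,0,-1],
    [0,0,-1],
    [0,0,-1],
    [0,0,-0.6],
    [0,0,-0.4],
    [0,0,0],
    [0,0,0]
  ],
  "turn": [-0.15,0,0,0,0,0,0,0,0,0,0,0]
}}

```text
time: 8.55
ee_pos: [0.4574, 0.1198, 0.0369]
eef_rot: [-0.04, 0.999, 0.0, 0.0]
ft_force: [0.1, -0.1, -2.3]
width: 0.0648
grip_force: 20.0
```

```bash
python3 m3.py; python3 - <<'E'
from h import *
import pickle
D=pickle.load(open("d1.pkl","rb"))
save("t2.png",np.hstack([cv2.resize(D["scene"]["image"][230:320,245:345],(400,360),interpolation=2),cv2.resize(D["side"]["image"][200:290,300:400],(400,360),interpolation=2)]))
E
```

```text
[0.45769861 0.11966706 0.03716978] [-4.03768581e-02  9.99184209e-01  6.94883487e-07  7.91268091e-04] [ 0.45897392  0.28480536 -0.88923725  1.99662006  0.26693669  0.97788717
  1.09020458] 0.0649262342079808 19.999803006649017
side 327 ((457.0421447753906, 119.14669799804688), (107.85514068603516, 91.4319839477539), 2.6695752143859863) 0.06808039467450422
scene 355 ((436.36865234375, 120.58393096923828), (61.10118103027344, 77.4224624633789), 8.007562637329102) 0.06769067583171273
wrist 26917 ((442.8573303222656, 147.82928466796875), (114.95613861083984, 135.23196411132812), 12.858192443847656) 0.06840719562163852
tray 4634 ((454.7878112792969, 119.00849914550781), (140.57150268554688, 170.15414428710938), 3.3232691287994385)
```

View pics/t2.png

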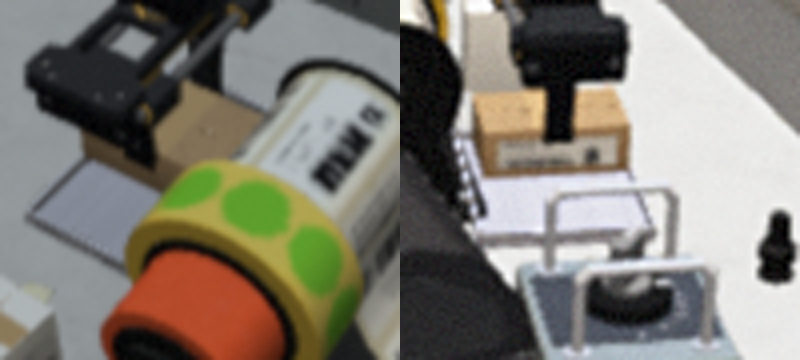

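```bash
python3 - <<'E'
from h import *
import pickle
D=pickle.load(open("d1.pkl","rb"));S=D["side"]
I=S["image"]
print([(u,I[254,u].tolist()) for u in range(354,368)])
print("corner",ray(S,362.3,258.7,.013),ray(S,318.7,258.7,.013))
for r in (248,251,254):
    row=I[r,345:375].astype(int).sum(1); u=345+np.argmin(row); print(r,u,row.min(),ray(S,u,r,.013))
P=cloud(D["wrist"]);A=P.reshape(-1,3)
def lin(P,n):
    A=P.reshape(-1,3)
    for y0 in(.04,.06,.16,.18):
        for x0,x1 in((.38,.41),(.50,.54)):
            q=A[(A[:,1]>y0)&(A[:,1]<y0+.02)&(A[:,0]>x0)&(A[:,0]<x1)&(A[:,2]>.0095)&(A[:,2]<.017)]
            if len(q)>5: print(n,y0,x0,len(q),np.round(np.percentile(q[:,0],[10,50,90]),4))
for n in D: lin(cloud(D[n]),n)
E
```

```text
[(354, [230, 228, 238]), (355, [227, 227, 237]), (356, [223, 225, 234]), (357, [224, 225, 235]), (358, [224, 227, 236]), (359, [225, 228, 238]), (360, [220, 222, 236]), (361, [167, 167, 181]), (362, [179, 175, 185]), (363, [224, 225, 228]), (364, [237, 238, 237]), (365, [236, 236, 234]), (366, [187, 187, 184]), (367, [137, 134, 133])]
corner [0.52323593 0.02231783 0.013     ] [0.39879563 0.02623088 0.013     ]
248 367 412 [0.54600283 0.08635415 0.013     ]
251 368 370 [0.54626482 0.06768505 0.013     ]
254 368 388 [0.54360756 0.0495068  0.013     ]
scene 0.16 0.5 8 [0.5184 0.5192 0.5214]
scene 0.18 0.5 11 [0.5172 0.5183 0.5209]
side 0.04 0.5 6 [0.5149 0.5267 0.5277]
side 0.18 0.38 9 [0.3895 0.3942 0.4035]
wrist 0.04 0.38 236 [0.399  0.4002 0.4016]
wrist 0.06 0.38 141 [0.3983 0.3995 0.4005]
wrist 0.06 0.5 55 [0.5248 0.5256 0.5268]
wrist 0.16 0.38 232 [0.3919 0.3931 0.3944]
wrist 0.16 0.5 111 [0.5183 0.5192 0.521 ]
wrist 0.18 0.38 424 [0.391  0.3934 0.4058]
```

Both tray walls, seen by the wrist, give a centre of x=0.4595 and yaw 0.064. That leaves about 6 mm clearance per side, so I lower the carton with a small correction.

Call:
{"fn": "step_arm", "kwargs": {
  "delta_pos": [
    [0.06,0,-0.1],
    [0,0,-0.2],
    [0,0,-0.2],
    [0,0,-0.2],
    [0,0,-0.15],
    [0,0,-0.1],
    [0,0,-0.03],
    [0,0,0],
    [0,0,0]
  ],
  "turn": [-0.14,0,0,0,0,0,0,0,0]
}}

```text
time: 9.6
ee_pos: [0.4591, 0.1196, 0.013]
eef_rot: [-0.032, 0.999, -0.0, 0.0]
ft_force: [-6.4, -2.5, 20.1]
width: 0.0644
grip_force: 20.0
```

Call:
{"fn": "step_arm", "kwargs": {
  "delta_pos": [
    [0,0,0.02],
    [0,0,0],
    [0,0,0]
  ],
  "turn": [0,0,0]
}}

```text
time: 9.9
ee_pos: [0.4591, 0.1197, 0.013]
eef_rot: [-0.032, 0.999, -0.0, 0.0]
ft_force: [-3.1, -1.7, 11.2]
width: 0.0645
grip_force: 20.0
```

Call:
{"fn": "step_arm", "kwargs": {
  "delta_pos": [
    [0,0,0],
    [0,0,0],
    [0,0,0],
    [0,0,0],
    [0,0,0],
    [0,0,0]
  ],
  "turn": [0,0,0,0,0,0],
  "grip": 0
}}

```text
time: 10.5
ee_pos: [0.4584, 0.1196, 0.0122]
eef_rot: [-0.032, 0.999, 0.0, -0.0]
ft_force: [-0.2, 0.4, -0.8]
width: 0.0864
grip_force: 0.0
```

Call:
{"fn": "step_arm", "kwargs": {
  "delta_pos": [
    [0,0,0.3],
    [0,0,0.6],
    [0,0,1],
    [0,0,1],
    [0,0,1],
    [0,0,1],
    [0,0,1],
    [0,0,1],
    [0,0,1],
    [0,0,1],
    [0,0,1],
    [0,0,0]
  ],
  "turn": [0,0,0,0,0,0,0,0,0,0,0,0]
}}

```text
time: 11.7
ee_pos: [0.4596, 0.1206, 0.2639]
eef_rot: [-0.033, 0.999, 0.0, 0.003]
ft_force: [0.3, 0.8, -0.7]
width: 0.087
grip_force: 0.0
```

```bash
cat > m4.py <<'E'
from h import *
import pickle
D={n:camera(n) for n in("scene","side","wrist")};pickle.dump(D,open("d2.pkl","wb"))
P=cloud(D["wrist"])
h=cv2.cvtColor(D["wrist"]["image"],cv2.COLOR_RGB2HSV)
m=(abs(P[...,0]-.459)<.08)&(abs(P[...,1]-.12)<.06)&(P[...,2]>.03)&(P[...,2]<.06)&(h[...,1]>70)
q=P[m];print(len(q),cv2.minAreaRect((q[:,:2]*1000).astype(np.float32)))
A=np.c_[q[:,:2],np.ones(len(q))];print("plane",np.linalg.lstsq(A,q[:,2],rcond=None)[0],np.percentile(q[:,2],[2,50,98]))
s=read_state();print(s["ee_pos"],s["eef_rot"])
save("k1.png",np.hstack([cv2.resize(D["wrist"]["image"],(400,300)),cv2.resize(D["side"]["image"][240:315,310:410],(400,300),interpolation=2)]))
E
python3 m4.py
```

```text
6294 ((444.88916015625, 119.2044448852539), (136.9912872314453, 65.12869262695312), 4.932536602020264)
plane [-0.02453241 -0.00282751  0.05649312] [0.04222193 0.04516344 0.04752848]
[0.45816976 0.11969799 0.25992194] [-3.23048755e-02  9.99478046e-01 -1.28130467e-04  1.20025536e-04]
```

View pics/k1.png

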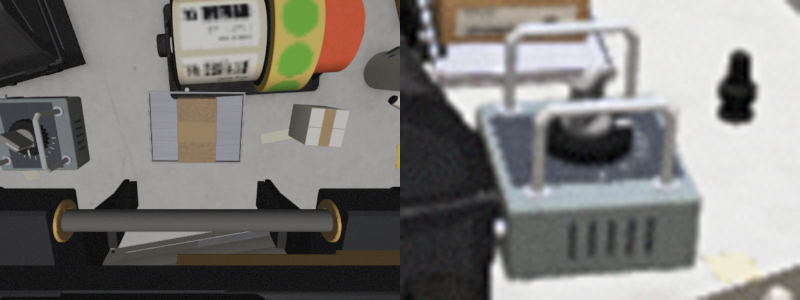

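Wrist: the carton lies in the tray at (197,130), with the tray walls visible on both sides. Its measured top is about 0.045 and near level. Next I move to look down on the knob.

Call:
{"fn": "step_arm", "kwargs": {
  "delta_pos": [
    [0,-0.5,0.5],
    [0.3,-1,0.5],
    [0.3,-1,0],
    [0.3,-1,0],
    [0.3,-1,0],
    [0.3,-1,0],
    [0.3,-1,0],
    [0.3,-1,0],
    [0.3,-1,0],
    [0.3,-1,0],
    [0.3,-0.9,0],
    [0.3,-0.4,0]
  ],
  "turn": [0,0,0,0,0,0,0,0,0,0,0,0],
  "grip": 0.3
}}

```text
time: 13.05
ee_pos: [0.5406, -0.1527, 0.2837]
eef_rot: [-0.031, 1.0, 0.0, -0.001]
ft_force: [0.2, 0.1, -0.4]
width: 0.0609
grip_force: 0.0
```

Call:
{"fn": "step_arm", "kwargs": {
  "delta_pos": [
    [0,0,0],
    [0,0,0]
  ],
  "turn": [0,0]
}}

```text
time: 13.25
ee_pos: [0.5409, -0.1489, 0.2844]
eef_rot: [-0.033, 0.999, 0.001, -0.0]
ft_force: [0.5, 0.0, 0.0]
width: 0.0609
grip_force: 0.0
```

```bash
python3 - <<'E'
from h import *
import pickle
W=camera("wrist");pickle.dump(W,open("d3.pkl","wb"));P=cloud(W)
s=read_state();print(s["ee_pos"],s["eef_rot"],s["joint_positions"],s["width"])
K=W["mtx"];V=W["view"]
def px(p): q=V[:3,:3]@p+V[:3,3]; return K[0,0]*q[0]/-q[2]+K[0,2],K[1,1]*-q[1]/-q[2]+K[1,2]
print(px(np.array([.477,-.148,.1])))
m=(abs(P[...,0]-.477)<.04)&(abs(P[...,1]+.148)<.04)&(P[...,2]>.104)&(P[...,2]<.114)
q=P[m];print("knob top",len(q),cv2.minAreaRect((q[:,:2]*1000).astype(np.float32)))
m=(abs(P[...,0]-.477)<.045)&(abs(P[...,1]+.148)<.04)&(P[...,2]>.068)&(P[...,2]<.078)
q=P[m];print("ring top",len(q),cv2.minEnclosingCircle((q[:,:2]*1000).astype(np.float32)),cv2.fitEllipse(cv2.convexHull((q[:,:2]*1000).astype(np.float32))))
A=P[(abs(P[...,0]-.477)<.09)&(abs(P[...,1]+.148)<.09)&(P[...,2]>.056)&(P[...,2]<.065)];print("case",cv2.minAreaRect((A[:,:2]*1000).astype(np.float32)))
A=P[(abs(P[...,0]-.477)<.07)&(abs(P[...,1]+.148)<.07)&(P[...,2]>.113)&(P[...,2]<.126)];print("handles",cv2.minAreaRect((A[:,:2]*1000).astype(np.float32)))
u,v=map(int,px(np.array([.477,-.148,.1])))
c=W["image"][max(v-60,0):v+60,max(0,u-80):u+80];print(max(v-60,0),max(0,u-80),c.shape)
save("k2.png",cv2.resize(c,None,fx=5,fy=5,interpolation=2))
E
```

```text
[ 0.5409224  -0.14859692  0.28474188] [-3.31903004e-02  9.99448959e-01  4.17552083e-04 -9.27047980e-05] [ 0.78404914  0.22618848 -0.70679787  1.46780137  0.1457032   1.50157558
  1.71696384] 0.060818439139642994
(np.float64(319.40911952169574), np.float64(149.2141468924732))
knob top 479 ((480.1872863769531, -147.06500244140625), (32.37981414794922, 11.945021629333496), 57.028526306152344)
ring top 1747 ((480.5406494140625, -146.48402404785156), 29.493728637695312) ((480.5119934082031, -146.50498962402344), (58.283973693847656, 58.41181945800781), 45.74298858642578)
case ((464.41632080078125, -158.35992431640625), (152.77413940429688, 150.41464233398438), 4.85872745513916)
handles ((480.6757507324219, -146.53921508789062), (83.37948608398438, 108.2964859008789), 4.313752174377441)
89 239 (120, 160, 3)
```

View pics/k2.png

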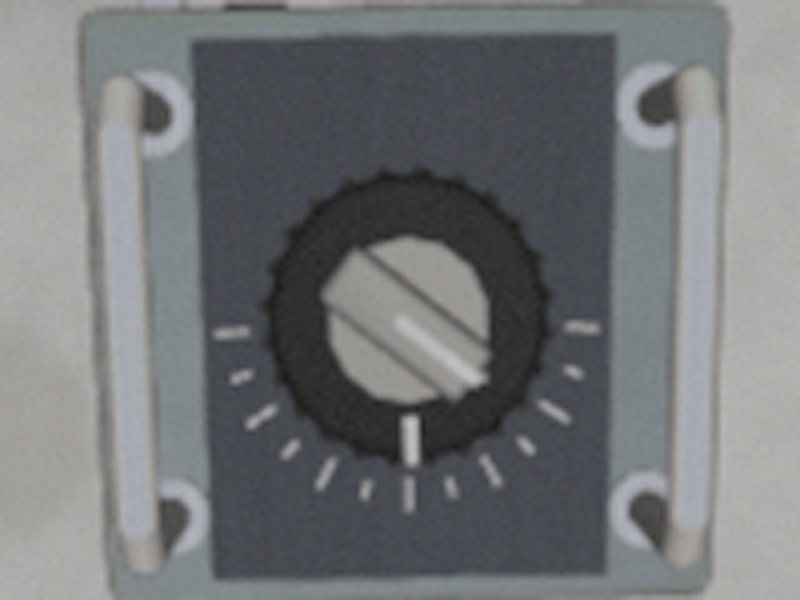

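Crop: the pointer (white line) runs from the knob centre to the lower right (480,378), along world +x+y at 57°. The ring mark is at (411,440) in the crop, which is full pixel (321,177). I compute its angle.

```bash
python3 - <<'E'
from h import *
import pickle
W=pickle.load(open("d3.pkl","rb"))
I=W["image"].astype(int).sum(2); sub=I[170:184,312:332]; v,u=np.nonzero(sub>400); print(len(v),u.mean()+312,v.mean()+170)
p=ray(W,u.mean()+312,v.mean()+170,.0745)
P=cloud(W)
for c in([.4805,-.1465],):
    d=p[:2]-c;print(p,np.linalg.norm(d),np.arctan2(d[1],d[0]))
# ring circle by dark pixels ray cast
hsv=W["image"].max(2); m=(hsv<70); vv,uu=np.nonzero(m[110:190,285:355]); q=np.array([ray(W,a+285,b+110,.074)[:2] for a,b in zip(uu,vv)])
q=q[np.hypot(*(q-[.48,-.147]).T)<.034]
print(cv2.minEnclosingCircle((q*1000).astype(np.float32)))
for (u,v) in((397,318),(480,378)): print(ray(W,239+u/5,89+v/5,.11))
E
```

```text
28 320.92857142857144 176.5
[ 0.50433424 -0.14426956  0.0745    ] 0.02393837789760277 0.09330977890363903
((480.93792724609375, -146.6771697998047), 29.440689086914062)
[ 0.47966018 -0.14884328  0.11      ]
[ 0.48922563 -0.13309383  0.11      ]
```

```bash
python3 - <<'E'
from h import *
import pickle
A=np.concatenate([cloud(D).reshape(-1,3) for D in list(pickle.load(open("d0.pkl","rb")).values())[:2]+[pickle.load(open("d3.pkl","rb"))]])
d=A[:,:2]-[.480,-.147]
for yaw in(-.576,-1.0,-1.48):
    c,s=np.cos(yaw),np.sin(yaw);a=d[:,0]*c+d[:,1]*s;b=-d[:,0]*s+d[:,1]*c
    for h in(.0,.015):
        m=(abs(a)<.095+h)&(abs(b)<.038+h)&(A[:,2]>.130)&(A[:,2]<.26)&~((abs(d[:,0])<.045)&(abs(d[:,1])<.075));print(yaw,h,m.sum(),A[m][:,2].max() if m.any() else 0)
E
```

```text
-0.576 0.0 0 0
-0.576 0.015 13 0.13224622205612407
-1.0 0.0 0 0
-1.0 0.015 0 0
-1.48 0.0 0 0
-1.48 0.015 0 0
```

Call:
{"fn": "step_arm", "kwargs": {
  "delta_pos": [
    [-0.2,0,0],
    [-0.2,0,0],
    [-0.3,0,0],
    [-0.3,0,0],
    [-0.3,0,0],
    [-0.3,0,0],
    [-0.3,0,0],
    [-0.3,0.06,0],
    [-0.24,0,0],
    [0,0,0],
    [0,0,0],
    [0,0,0]
  ],
  "turn": [-1,-1,-1,-1,-1,-1,-1,-1,-1,-1,-1,-1],
  "grip": 0.5
}}

```text
time: 14.5
ee_pos: [0.4798, -0.1475, 0.2851]
eef_rot: [0.636, 0.772, -0.0, 0.0]
ft_force: [0.7, 0.3, -0.1]
width: 0.0437
grip_force: 0.0
```

Call:
{"fn": "step_arm", "kwargs": {
  "delta_pos": [
    [0,0,0],
    [0,0,0],
    [0,0,0],
    [0,0,0],
    [0,0,0],
    [0,0,0],
    [0,0,0],
    [0,0,0],
    [0,0,0]
  ],
  "turn": [-1,-1,-1,-1,-1,-1,-0.44,0,0]
}}

```text
time: 15.4
ee_pos: [0.4799, -0.1481, 0.285]
eef_rot: [0.879, 0.478, 0.0, 0.0]
ft_force: [0.2, -0.4, 0.3]
width: 0.0435
grip_force: 0.0
```

Call:
{"fn": "step_arm", "kwargs": {
  "delta_pos": [
    [0.02,0.05,-0.6],
    [0,0,-1],
    [0,0,-1],
    [0,0,-1],
    [0,0,-1],
    [0,0,-1],
    [0,0,-1],
    [0,0,-0.6],
    [0,0,-0.4],
    [0,0,-0.2],
    [0,0,0],
    [0,0,0]
  ],
  "turn": [0,0,0,0,0,0,0,0,0,0,0,0]
}}

```text
time: 16.6
ee_pos: [0.481, -0.1477, 0.0905]
eef_rot: [0.879, 0.476, 0.0, 0.0]
ft_force: [-0.5, 0.5, -0.1]
width: 0.0435
grip_force: 0.0
```

Call:
{"fn": "step_arm", "kwargs": {
  "delta_pos": [
    [0,0,0],
    [0,0,0],
    [0,0,0],
    [0,0,0],
    [0,0,0],
    [0,0,0],
    [0,0,0]
  ],
  "turn": [0,0,0,0,0,0,0],
  "grip": 1,
  "newtons": 12
}}

```text
time: 17.3
ee_pos: [0.4805, -0.1477, 0.0898]
eef_rot: [0.879, 0.476, 0.0, 0.0]
ft_force: [-0.8, 0.7, 0.3]
width: 0.0021
grip_force: 0.0
```

The fingers closed to 2 mm on nothing; I look before doing anything else.

```bash
python3 - <<'E'
from h import *
S=camera("side");W=camera("wrist");C=camera("scene");s=read_state();print(s["ee_pos"],s["width"],s["grip_force"],s["joint_positions"])
import pickle;pickle.dump([S,W,C],open("d4.pkl","wb"))
save("k3.png",np.hstack([cv2.resize(S["image"][225:315,310:410],(400,360),interpolation=2),cv2.resize(W["image"],(400,360))]))
E
```

```text
[ 0.48048672 -0.14767373  0.08978755] 0.0004902941647981182 0.0 [ 0.72853263  0.20896732 -0.57110615  1.88955184  0.12757386  1.07878674
 -0.47096683]
```

View pics/k3.png

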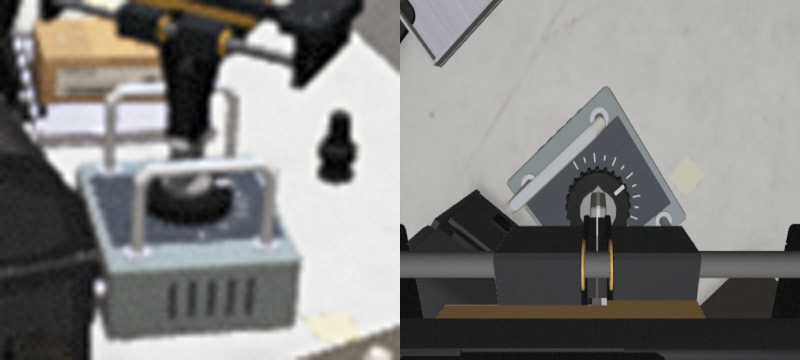

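Side and wrist views: the closed fingers are over the ring centre, and the light-grey knob is visible just in front of and below them (wrist 597,200; side 190,160). I check numerically where the bar and fingertips are.

```bash
python3 - <<'E'
from h import *
import pickle
S,W,C=pickle.load(open("d4.pkl","rb"))
def px(c,p):
    q=c["view"][:3,:3]@p+c["view"][:3,3];K=c["mtx"];return K[0,0]*q[0]/-q[2]+K[0,2],K[1,1]*-q[1]/-q[2]+K[1,2]
T=np.array([.4805,-.1477,.0898])
for n,c in(("side",S),("wrist",W)):
    print(n,[np.round(px(c,T+[0,0,dz]),1).tolist() for dz in(-.016,0,.02,.04)])
P=cloud(W);u,v=px(W,T);u=int(u)
for r in range(190,320,8):
    print(r,[(np.round(P[r,k]*1000).astype(int).tolist(),int(W["image"][r,k].mean())) for k in(u-12,u-4,u+4,u+12)])
P=cloud(S);u,v=map(int,px(S,T))
print("side")
for r in range(v-14,v+8,2): print(r,[(int(P[r,k,2]*1000),int(P[r,k,1]*1000),int(S["image"][r,k].mean())) for k in range(u-8,u+10,3)])
E
```

```text
side [[355.8, 271.1], [356.2, 265.5], [356.5, 258.5], [356.9, 251.4]]
wrist [[316.2, 280.4], [316.3, 291.7], [316.4, 308.7], [316.5, 329.8]]
190 [([507, -98, 119], 131), ([505, -106, 61], 85), ([508, -109, 60], 81), ([512, -111, 60], 80)]
198 [([499, -108, 61], 82), ([502, -110, 61], 83), ([506, -112, 60], 83), ([510, -115, 61], 83)]
206 [([496, -111, 59], 81), ([500, -114, 61], 122), ([504, -116, 61], 82), ([507, -118, 62], 92)]
214 [([494, -115, 61], 80), ([497, -117, 61], 166), ([501, -120, 62], 85), ([505, -123, 60], 92)]
222 [([491, -119, 60], 81), ([495, -121, 61], 77), ([499, -124, 61], 82), ([503, -126, 62], 68)]
230 [([490, -121, 70], 36), ([494, -123, 74], 38), ([498, -125, 73], 27), ([501, -127, 73], 24)]
238 [([488, -124, 74], 46), ([492, -126, 73], 50), ([495, -128, 74], 45), ([499, -131, 74], 43)]
246 [([486, -127, 74], 47), ([489, -130, 74], 46), ([493, -132, 73], 44), ([496, -135, 73], 44)]
254 [([484, -131, 76], 47), ([488, -132, 80], 151), ([491, -135, 79], 149), ([495, -137, 78], 57)]
262 [([482, -134, 79], 144), ([488, -133, 91], 63), ([491, -135, 90], 64), ([494,
[... 1150 characters left out ...]
(4, 37, 97), (108, -148, 76), (117, -164, 23), (104, -140, 62), (2, 39, 172)]
261 [(2, 29, 227), (0, 32, 222), (109, -158, 162), (107, -155, 92), (99, -142, 88), (2, 28, 238)]
263 [(0, 22, 235), (2, 17, 230), (103, -158, 67), (102, -157, 66), (91, -139, 93), (0, 18, 232)]
265 [(59, -91, 202), (61, -95, 193), (120, -197, 174), (121, -199, 206), (119, -196, 235), (120, -199, 230)]
267 [(117, -200, 224), (119, -205, 219), (118, -204, 209), (117, -202, 193), (116, -200, 182), (117, -202, 165)]
269 [(71, -132, 92), (78, -145, 128), (87, -160, 87), (85, -157, 69), (78, -145, 156), (73, -138, 67)]
271 [(71, -142, 28), (79, -157, 85), (82, -162, 72), (78, -154, 133), (80, -158, 166), (74, -148, 67)]
```

```bash
python3 - <<'E'
from h import *
import pickle
D0=pickle.load(open("d0.pkl","rb"));D2=pickle.load(open("d2.pkl","rb"));S,W,C=pickle.load(open("d4.pkl","rb"))
def low(n,c,T,r=.075):
    P=cloud(c);m=(np.hypot(P[...,0]-T[0],P[...,1]-T[1])<r)&(P[...,2]>T[2]-.03)&(P[...,2]<T[2]+.12)&(c["image"].max(2)<60)
    q=P[m]
    if len(q)<10: print(n,len(q));return
    print(n,len(q),"lowest rel TCP mm",np.round((np.percentile(q[:,2],[.5,2,5,20])-T[2])*1000), "lowpts",np.round((q[np.argsort(q[:,2])[5:40:8]]-T)*1000).astype(int).tolist())
low("open start side",D0["side"],[.1387,-.6091,.2007]);low("open start wrist",D0["wrist"],[.1387,-.6091,.2007])
for k in D2: low("open lifted "+k,D2[k],[.4582,.1197,.2599])
W3=pickle.load(open("d3.pkl","rb"));low("w .061 ",W3,[.5409,-.1486,.2847])
T=[.4805,-.1477,.0898]
for n,c in(("side",S),("wrist",W),("scene",C)): low("closed "+n,c,T,.03)
E
```

```text
open start side 541 lowest rel TCP mm [24. 25. 27. 37.] lowpts [[17, -49, 24], [6, -51, 25], [5, -53, 26], [13, -50, 27], [16, -49, 28]]
open start wrist 34226 lowest rel TCP mm [25. 30. 42. 87.] lowpts [[15, -41, 22], [9, -42, 22], [1, -44, 22], [-1, 46, 22], [14, -41, 23]]
open lifted scene 555 lowest rel TCP mm [27. 29. 32. 45.] lowpts [[4, 53, 27], [9, -41, 29], [-7, -45, 31], [-6, 53, 32], [5, 54, 33]]
open lifted side 269 lowest rel TCP mm [23. 25. 27. 36.] lowpts [[-1, 41, 25], [9, -53, 27], [-4, -50, 29], [12, -49, 31], [15, -53, 32]]
open lifted wrist 34731 lowest rel TCP mm [25. 31. 43. 88.] lowpts [[4, 45, 22], [7, 46, 23], [-10, 44, 23], [-7, -46, 23], [-7, -44, 23]]
w .061  40670 lowest rel TCP mm [25. 34. 49. 99.] lowpts [[-12, 32, 21], [-8, 31, 22], [-14, 37, 22], [-12, 31, 22], [-12, 32, 23]]
closed side 396 lowest rel TCP mm [-29. -26. -25. -17.] lowpts [[18, -20, -27], [-19, -22, -25], [10, -25, -24], [-7, -26, -23], [15, -24, -22]]
closed wrist 6706 lowest rel TCP mm [-25. -22. -19. -17.] lowpts [[28, 9, -28], [25, 16, -27], [-1, 28, -26], [-23, 17, -26], [29, -6, -25]]
closed scene 237 lowest rel TCP mm [-29. -29. -27. -19.] lowpts [[-7, 27, -29], [-28, 10, -27], [-20, 20, -24], [-25, 6, -23], [9, 26, -22]]
```

Every frame shows the real finger ends about 22 mm above the reported TCP, so the fingers closed just above the knob. Reopening and going 24 mm lower puts the real tips at about z 0.088, clear of the foot and ring.

Call:
{"fn": "step_arm", "kwargs": {
  "delta_pos": [
    [0,0,0],
    [0,0,0],
    [0,0,0],
    [0,0,0],
    [0,0.03,-0.3],
    [0,0,-0.3],
    [0,0,-0.25],
    [0,0,-0.1],
    [0,0,0],
    [0,0,0]
  ],
  "turn": [0,0,0,0,0,0,0,0,0,0],
  "grip": 0.55
}}

```text
time: 18.45
ee_pos: [0.4806, -0.1469, 0.0661]
eef_rot: [0.879, 0.476, 0.0, 0.0]
ft_force: [0.0, -0.3, -0.0]
width: 0.0393
grip_force: 0.0
```

Call:
{"fn": "step_arm", "kwargs": {
  "delta_pos": [
    [0,0,0],
    [0,0,0],
    [0,0,0],
    [0,0,0],
    [0,0,0],
    [0,0,0],
    [0,0,0]
  ],
  "turn": [0,0,0,0,0,0,0],
  "grip": 1,
  "newtons": 12
}}

```text
time: 19.15
ee_pos: [0.4815, -0.1476, 0.0663]
eef_rot: [0.879, 0.476, 0.001, 0.001]
ft_force: [3.9, -3.7, -3.2]
width: 0.0119
grip_force: 12.0
```

Call:
{"fn": "step_arm", "kwargs": {
  "delta_pos": [
    [0,0,0],
    [0,0,0],
    [0,0,0],
    [0,0,0],
    [0,0,0],
    [0,0,0],
    [0,0,0],
    [0,0,0],
    [0,0,0],
    [0,0,0],
    [0,0,0],
    [0,0,0]
  ],
  "turn": [-0.4,-0.8,-0.8,-0.8,-0.8,-0.8,-0.8,-0.8,-0.8,-0.5,-0.2,0]
}}

```text
time: 20.35
ee_pos: [0.4815, -0.1476, 0.0663]
eef_rot: [0.999, 0.046, 0.001, 0.001]
ft_force: [5.5, -3.0, -4.4]
width: 0.0121
grip_force: 12.0
```

Call:
{"fn": "step_arm", "kwargs": {
  "delta_pos": [
    [0,0,0],
    [0,0,0],
    [0,0,0],
    [0,0,0],
    [0,0,0],
    [0,0,0]
  ],
  "turn": [0,0,0,0,0,0],
  "grip": 0.55
}}

```text
time: 20.95
ee_pos: [0.4804, -0.1469, 0.066]
eef_rot: [0.999, 0.047, -0.0, 0.0]
ft_force: [0.1, 0.6, 0.1]
width: 0.0384
grip_force: 0.0
```

Call:
{"fn": "step_arm", "kwargs": {
  "delta_pos": [
    [0,0,0.3],
    [0,0,0.7],
    [0,0,1],
    [0,0,1],
    [0,0,1],
    [0,0,1],
    [0,0,1],
    [0.3,0,1],
    [0.5,0,1],
    [0.5,0,0.5],
    [0.5,0,0],
    [0,0,0]
  ],
  "turn": [0,0,0,0,0,0,0,0,0,0,0,0]
}}

```text
time: 22.15
ee_pos: [0.5263, -0.1465, 0.2779]
eef_rot: [0.999, 0.047, -0.0, -0.0]
ft_force: [-0.9, 0.5, -0.4]
width: 0.0389
grip_force: 0.0
```

Call:
{"fn": "step_arm", "kwargs": {
  "delta_pos": [
    [-0.5,0,0],
    [-0.8,0,0],
    [-0.9,0,0],
    [-0.9,0,0],
    [-0.9,0,0],
    [-0.6,0,0],
    [-0.2,0,0],
    [0,0,0],
    [0,0,0],
    [0,0,0]
  ],
  "turn": [0,0,0,0,0,0,0,0,0,0]
}}

```text
time: 23.15
ee_pos: [0.4058, -0.1467, 0.2782]
eef_rot: [0.999, 0.047, -0.0, -0.0]
ft_force: [-0.1, 0.3, -0.8]
width: 0.0394
grip_force: 0.0
```

```bash
python3 - <<'E'
from h import *
W=camera("wrist");C=camera("scene");S=camera("side");P=cloud(W);print(read_state()["ee_pos"])
m=(abs(P[...,0]-.48)<.035)&(abs(P[...,1]+.147)<.035)
k=m&(P[...,2]>.104)&(P[...,2]<.115);q=P[k];r=cv2.minAreaRect((q[:,:2]*1000).astype(np.float32));print("knob",len(q),r)
g=W["image"].min(2).astype(int)
c0=np.array(r[0])/1000
w=k&(g>np.percentile(g[k],75));d=P[w][:,:2].mean(0)-c0;print("pointer side",d)
rg=m&(P[...,2]>.07)&(P[...,2]<.0785);cc=cv2.minEnclosingCircle((P[rg][:,:2]*1000).astype(np.float32));print("ring",cc)
R=np.hypot(P[...,0]-c0[0],P[...,1]-c0[1]);mk=(R>.019)&(R<.029)&(P[...,2]>.070)&(P[...,2]<.08)&(g>120)
v,u=np.nonzero(mk);p=np.array([ray(W,a,b,.0745)[:2] for a,b in zip(u,v)]);
for c in(c0,np.array(cc[0])/1000): d=np.median(p,0)-c;print("mark",len(p),np.median(p,0),np.linalg.norm(d),np.arctan2(d[1],d[0]))
for n,X in(("scene",C),("side",S)):
    P=cloud(X);h=cv2.cvtColor(X["image"],cv2.COLOR_RGB2HSV);m=(abs(P[...,0]-.459)<.08)&(abs(P[...,1]-.12)<.06)&(P[...,2]>.038)&(P[...,2]<.06)&(h[...,1]>70);q=P[m]
    print(n,len(q),cv2.minAreaRect((q[:,:2]*1000).astype(np.float32)),np.linalg.lstsq(np.c_[q[:,:2],np.ones(len(q))],q[:,2],rcond=None)[0],np.median(q[:,2]))
E
```

```text
[ 0.40578318 -0.146786    0.27828604]
knob 523 ((480.6988525390625, -147.270263671875), (32.1446647644043, 11.603464126586914), 5.48440408706665)
pointer side [0.00602506 0.0012352 ]
ring ((481.59210205078125, -147.31317138671875), 29.478343963623047)
mark 43 [ 0.50436297 -0.14462541] 0.023811463270916332 0.11130432794489939
mark 43 [ 0.50436297 -0.14462541] 0.02292894592930294 0.11749128868334055
scene 515 ((464.3143615722656, 122.77114868164062), (93.60169219970703, 63.594970703125), 3.8607568740844727) [-0.03594286 -0.00938722  0.06237798] 0.044472441495748805
side 400 ((458.0577392578125, 114.78758239746094), (108.20089721679688, 70.8675765991211), 3.6640625) [-0.02661106  0.02666275  0.05353445] 0.04466830595761184
```

The knob (0.096 rad) and mark (about 0.11 rad) line up, the ring hasn't moved, the carton is flat in the tray, and the gripper is clear. I hand in.

```bash
python3 -c "
from bench import *
print(close_job())"
```

```text
the job is handed in; nothing more can be done
None
```

I handed the job in: the carton lies flat in the tray, the knob pointer lines up with the ring's mark to about 0.02 rad, the ring has not moved measurably, and the arm stayed clear of the bystanders; the verdict itself was not shown.

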